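# Close the corrugating tile mould

## Robot

A 6-joint arm with a two-finger parallel gripper is mounted at the origin on the work surface. World frame = base frame: x ahead of the robot, y to its left, z up, the work surface at z = 0. Lengths are in m, angles in rad, forces in N, time in s.
With the tool pointing down it reaches from about 0.225 to 0.875 m from the base axis. Payload 3.4 kg.
Tool frame: the origin (TCP) lies at the very end of the fingers, on their centre line; the grasp point (between the pads) lies 19 mm behind it; x points along the fingers, z is the direction in which the jaws open and shut, and the axes are right-handed (so a half turn about x gives the same grasp; the last joint's range is limited). The gripper opens to 85 mm and grips with 20 to 120 N. Pads are 22 mm wide; open, the fingers measure 114 mm over their backs; the gripper's body (76 mm by 85 mm) begins 54 mm behind the grasp point. The pads swing forward as they close: fully open they stand 13 mm farther back than shut.
Start: joints at [-1.4, 0.276, 1.505, -0, 1.361, -0.121], TCP at [0.165, -0.551, 0.231] pointing down, gripper open.
Joint ranges: [-2.89, 2.89], [-0.75, 2.08], [0.22, 2.7], [-1.18, 4.32], [0.11, 2.71], [-2.7, 2.7]. Speed limits (rad/s): [2.57, 2.57, 3.14, 3.14, 3.14, 3.14].

## Interface

Orientations are given as a unit quaternion [w, x, y, z].
In Python, from rig import manip, viewer, finder gives the robot as it stands.
- The arm moves only by the tool move_arm, never from a script. Its argument "rows" is a list of rows, each a list of 3 entries, a list of its own where there are three numbers: the shift along the tool's x, y, z in mm, then the turn about the tool's x in rad, then the finger opening in mm, from 0 to 85.4. A call has 1 to 8 rows; each row is the pose to reach, as a shift and turn from the pose measured when the call began, along the tool's axes at that moment; what a row does not reach only later rows make up. A row lasts 1/12 s, in which the tool goes at most 41.7 mm and 7.16 degrees, less where a joint would pass 70% of its speed; a pose out of reach is approached as far as the arm can. A call with a gripper value outside its range is refused whole. The fingers move at their own pace and stop on an object; "force" is the grip in N (left out, the last holds). Time passes only in rows, so rows that repeat a pose let the fingers close. It gives the time, the measured TCP pose, the force and the opening at its end, in the units of the state.
- manip.get_state(): the state, without advancing time (a new reading comes with each control period).
- viewer.get_image(name): name is "scene" or "top" or "wrist"; returns the picture (384x512x3 uint8, red, green, blue); there is no depth.
- viewer.get_calibration(name): a dict with "mtx" (3x3 intrinsics, pixels), "R" (3x3) and "t" (3): a world point X has camera coordinates R X + t. Camera axes: x right, y down, z forward; pixel columns grow to the right and rows downward; lengths in m; the calibration is good to about 2 mm. A picture is of the moment at which its call begins: read the wrist's pose just before it. get_calibration takes no time and is no camera call; for the wrist camera it gives the pose at the moment of the call.
- manip.sign_off(): hands the job in, once; it reports no verdict.
Trained networks look in the newest picture that a camera, given by its name, has taken for a name from the list of things; names that differ only in an ending like _2 or _b are one class to them, and where a whole thing is asked for, a point or a joint stands for the part that bears it (a point fixed in the world has none). Each returns a list of dicts, best first, with "score" (0 to 1); they miss things now and then, are a little off and sometimes report something else, mostly with a low value. They report only what shows in the picture. A call takes as long as a camera call. They do not tell look-alikes from the thing itself.
- finder.look_for(target, camera): "centre" ([column, row] in pixels, amid what is visible of it).
- finder.trace(target, camera): "mask" (384x512 bool, what is visible of it) and "centre" ([column, row] in pixels, amid what is visible of it).
The state is a dict: "clock": time; "qpos": joint angles; "qd": joint speeds; "effort": joint torques, N m; "position": TCP position; "ee_rot": TCP orientation; "contact_force": force on the tool from outside, world axes, zero at the start; "moment": the same for the moment, N m; "width": finger opening in m.
Only numpy, scipy, OpenCV 4.12 (cv2) and the standard library are available. Lean on these libraries where they do the work, as an engineer would, in place of code of your own. Each camera call takes 0.05 s, during which the arm holds its last target.

## Task

Close the empty corrugating mould for storage: take the blue three-fin upper half by its wooden grip and lower it onto the blue mould half screwed to the table, so that its fins slide between the fins there, lengthwise centred and fully down. Keep hold of it until it is down, then let go. Leave the terracotta-coloured five-fin half, which does not fit, standing where it is.

Things in the scene. Friction and masses are not known exactly. Their poses are not given: they have to be found in the camera images.
- lower: Fixed lower mould half: dark wood plate 140 (x) x 150 (y) x 12 mm with four upright blue fins 120 long (x), 8 thick, 36 high at y = -54, -18, 18, 54, leaving three 28 mm gaps. Gap floor 12 mm, fin tops 48 mm above the table. Origin: centre of the underside, on the table; x along the fins, z up. A half turn changes nothing.
- upper_center (a point): Centre of the loose blue half, 50 mm above its fin tips, on which it stands; closed, 62 mm above lower's origin. z up. 100 x 92 x 100 mm, about 0.35 kg: three fins along x, 10 thick, 44 high, at y = -36, 0, 36; a back 50 x 92 x 10; on top a pale wooden grip 24 thick (x), 70 long (y), 46 high, its middle 27 mm above this point. A half turn changes nothing.
- fine_center (a point): Centre of the loose terracotta-coloured half of another mould, to be left alone; 50 mm above its fin tips. Same size, back and wooden grip as the blue half, but five fins 6 thick, 18 mm apart, along x.
Not all that is in view belongs to the job. Of the things that look like the lower, the middle-sized one is meant.

How it is judged:
On the way:
1. the blue upper half is lowered all the way between the fins while still held (z of upper_center in the frame of lower below 0.07 m and x of upper_center in the frame of lower between -0.02 and 0.02 m and y of upper_center in the frame of lower between -0.014 and 0.014 m and angle between upper_center's own z axis and vertical below 0.17 rad and angle between the x axis of upper_center and the x axis of lower, either way round below 0.26 rad and contact force between the fingers and upper above 0.5 N), for 0.1 s.
At the end, for the whole second after the job is handed in: The blue upper half is released and at rest in the lower half: down to within 8 mm of resting on the gap floor, centred within 20 mm along the fins and 14 mm across, upright within 10 degrees, fins parallel within 15 degrees (z of upper_center in the frame of lower below 0.07 m and x of upper_center in the frame of lower between -0.02 and 0.02 m and y of upper_center in the frame of lower between -0.014 and 0.014 m and angle between upper_center's own z axis and vertical below 0.17 rad and angle between the x axis of upper_center and the x axis of lower, either way round below 0.26 rad and linear speed of upper below 0.02 m/s and angular speed of upper below 0.1 rad/s and contact force between the fingers and upper below 0.1 N); the robot touches nothing.
It fails at once if the terracotta-coloured half is moved more than 30 mm or tipped (distance of fine_center from where it was at the start of the episode above 0.03 m or angle between fine_center's own z axis and vertical above 0.3 rad).
It also fails if it takes over 48 s, if anything falls off the work surface, if the arm or the gripper's body presses on something with over 40 N, if the wrist force passes 120 N, or if a joint passes its speed limit or range.

## Working session

There is one attempt and no reset: what is moved stays moved. The work goes in short steps, Python scripts to look and compute and a tool call to move; the robot and the scene stay as the last step left them, time stands still between calls to the robot, and variables do not carry over. Pictures are saved under pics/ and viewed, and the job is handed in when it is done.

Besides the shell and the picture viewer there is one more tool, called after "Request:" as name([rows], argument=value, ...), one row to a line, values as JSON. move_arm: Moves the arm, as the interface text tells. Its arguments: {"type":"object","properties":{"rows":{"type":"array"},"force":{"type":"number"}},"required":["rows"]}

```bash
mkdir -p pics; ls; cat > h.py <<'E'
import numpy as np, cv2
from rig import manip, viewer, finder
def save(n,im): cv2.imwrite('pics/'+n,cv2.cvtColor(im,cv2.COLOR_RGB2BGR))
def ray(cal,px,z):
    K,R,t=[np.array(cal[k]) for k in('mtx','R','t')]
    d=R.T@np.linalg.inv(K)@np.array([px[0],px[1],1.]);o=-R.T@t.ravel()
    return o+d*(z-o[2])/d[2]
def proj(cal,X):
    K,R,t=[np.array(cal[k]) for k in('mtx','R','t')]
    p=(R@np.atleast_2d(X).T).T+t.ravel();p=p@K.T
    return p[:,:2]/p[:,2:]
E
python3 - <<'E'
from h import *
s=manip.get_state();print(s)
for c in('top','scene'):
    save(c+'0.png',viewer.get_image(c))
    cal=viewer.get_calibration(c);print(c,-np.array(cal['R']).T@np.array(cal['t']).ravel())
    for t in('lower','upper_center','fine_center'):
        for r in finder.look_for(t,c):
            print(t,r['score'],np.round(r['centre']),ray(cal,r['centre'],.05).round(3))
E
```

```text
pics
{'clock': 0.0, 'qpos': array([-1.39997939e+00,  2.76609618e-01,  1.50617138e+00, -5.50686912e-06,
        1.36071463e+00, -1.21004873e-01]), 'qd': array([ 0.00105799, -0.00032447, -0.00093167,  0.00022327, -0.0008395 ,
        0.00103739]), 'effort': array([-1.10584020e-03, -4.16766930e+01, -2.45803428e+01, -2.33079084e-05,
        1.10129084e-02,  3.03765589e-06]), 'position': array([ 0.16532174, -0.55014439,  0.23041615]), 'ee_rot': array([ 0.56689503,  0.42245193,  0.56787254, -0.42152719]), 'contact_force': array([-0.4292625 , -0.01728494,  0.12271811]), 'moment': array([-0.02384884, -0.00298693,  0.0123972 ]), 'width': 0.08514287797856726}
top [0.31176435 0.01999958 0.88690031]
lower 0.88 [309. 255.] [ 0.316 -0.124  0.05 ]
lower 0.73 [130. 268.] [0.285 0.257 0.05 ]
lower 0.7 [255. 165.] [ 0.513 -0.003  0.05 ]
upper_center 0.57 [386. 179.] [ 0.487 -0.297  0.05 ]
fine_center 0.87 [137. 147.] [0.549 0.26  0.05 ]
scene [ 0.82924144 -0.63914935  0.64315392]
lower 0.76 [293. 224.] [ 0.541 -0.051  0.05 ]
lower 0.74 [188. 222.] [ 0.354 -0.172  0.05 ]
lower 0.56 [269. 137.] [0.308 0.222 0.05 ]
upper_center 0.87 [204. 298.] [ 0.509 -0.307  0.05 ]
fine_center 0.82 [358. 167.] [0.572 0.225 0.05 ]
```

View pics/top0.png

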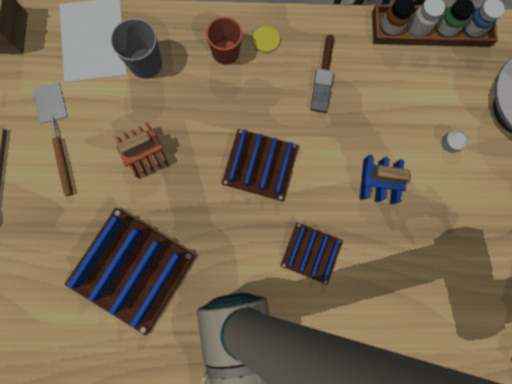

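View pics/scene0.png

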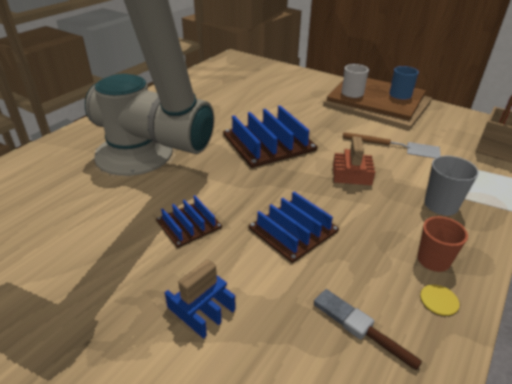

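Lower candidates in the top view are a small one (309,255), a middle one (260,165) and a large one (130,268). The middle one is meant. The three-fin blue upper half is at (386,179), and the terracotta half at (140,150) is the one to leave alone. Next I'll fit poses with rendered silhouettes and check a close crop.

```bash
cat >> h.py <<'E'
from scipy.optimize import minimize
def box(cx,cy,cz,sx,sy,sz):
    return np.array([[cx+a*sx/2,cy+b*sy/2,cz+c*sz/2] for a in(-1,1) for b in(-1,1) for c in(-1,1)])
LOWER=[box(0,0,.006,.14,.15,.012)]+[box(0,y,.03,.12,.008,.036) for y in(-.054,-.018,.018,.054)]
UPPER=[box(0,y,-.028,.1,.01,.044) for y in(-.036,0,.036)]+[box(0,0,-.001,.05,.092,.01),box(0,0,.027,.024,.07,.046)]
def sil(cal,boxes,p,z0,S=4):
    c,s=np.cos(p[2]),np.sin(p[2]);R=np.array([[c,-s,0],[s,c,0],[0,0,1]])
    m=np.zeros((384*S,512*S),np.uint8)
    for b in boxes:
        q=proj(cal,b@R.T+[p[0],p[1],z0])
        cv2.fillConvexPoly(m,cv2.convexHull(np.round((q+.5)*S-.5).astype(np.int32)),255)
    return cv2.resize(m,(512,384),interpolation=cv2.INTER_AREA)/255.
def fit(views,boxes,z0,p0):
    def cost(p):
        return sum(np.abs(sil(c,boxes,p,z0)-m).sum()/m.sum() for c,m in views)
    best=None
    for dy in np.linspace(-.4,.4,5):
        q=np.array(p0)+[0,0,dy]
        r=minimize(cost,q,method='Nelder-Mead',options=dict(initial_simplex=[q,q+[.015,0,0],q+[0,.015,0],q+[0,0,.2]],xatol=2e-4,fatol=1e-4))
        if best is None or r.fun<best.fun:best=r
    return best
def near(target,cam,xy):
    cal=viewer.get_calibration(cam);L=finder.trace(target,cam)
    return cal,min(L,key=lambda r:np.linalg.norm(ray(cal,r['centre'],.04)[:2]-xy))['mask'].astype(float)
def overlay(im,cal,boxes,p,z0,col=(255,255,0)):
    im=np.ascontiguousarray(im)
    m=(sil(cal,boxes,p,z0)>.5).astype(np.uint8)
    big=cv2.resize(im,None,fx=4,fy=4,interpolation=cv2.INTER_CUBIC);M=cv2.resize(m,None,fx=4,fy=4,interpolation=cv2.INTER_NEAREST)
    cs,_=cv2.findContours(M,cv2.RETR_LIST,cv2.CHAIN_APPROX_NONE);cv2.drawContours(big,cs,-1,col,1);return big
E
python3 - <<'E'
from h import *
ims={c:viewer.get_image(c) for c in('top','scene')}
out={}
for n,t,b,z0,p0 in(('L','lower',LOWER,0,[.52,-.01,-.3]),('U','upper_center',UPPER,.05,[.49,-.3,0.])):
    V=[near(t,c,p0[:2]) for c in('top','scene')]
    for name,vs in(('both',V),('top',V[:1]),('scene',V[1:])):
        r=fit(vs,b,z0,p0);print(n,name,r.x.round(4),round(r.fun,3))
        if name=='both':out[n]=r.x
cals={c:viewer.get_calibration(c) for c in ims}
tiles=[]
for c in ims:
    for n,b,z0 in(('L',LOWER,0),('U',UPPER,.05)):
        big=overlay(ims[c],cals[c],b,out[n],z0)
        u,v=(proj(cals[c],[*out[n][:2],.03])[0]*4).astype(int)
        tiles.append(cv2.copyMakeBorder(big,300,300,300,300,cv2.BORDER_CONSTANT)[v+300-200:v+500,u+300-200:u+500])
save('fit0.png',cv2.resize(np.vstack([np.hstack(tiles[:2]),np.hstack(tiles[2:])]),(600,600)))
np.savez('fit.npz',**out)
E
```

```text
L both [ 0.5246 -0.0177 -0.2574] 0.066
L top [ 0.5246 -0.0165 -0.2599] 0.023
L scene [ 0.5252 -0.0186 -0.2591] 0.034
U both [ 0.4902 -0.2978 -0.1567] 0.203
U top [ 0.4898 -0.2963 -0.1435] 0.093
U scene [ 0.49   -0.2994 -0.1331] 0.076
```

View pics/fit0.png

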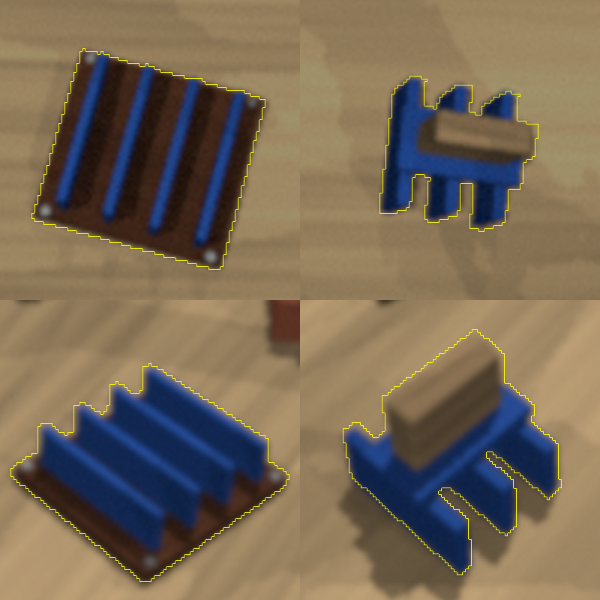

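The yellow outlines match both halves tightly in both views. The middle lower half also fits the stated size, so the choice holds. Next, work out the approach.

```bash
cat >> h.py <<'E'
from scipy.spatial.transform import Rotation as Ro
def plan(target,yaw):
    s=manip.get_state();q=s['ee_rot'];R=Ro.from_quat([q[1],q[2],q[3],q[0]]).as_matrix()
    d=R.T@(np.array(target)-s['position'])*1000
    zz=R[:,2];want=np.array([np.cos(yaw),np.sin(yaw),0])
    w=R.T@want;a=np.arctan2(-w[1],w[2]);a=(a+np.pi/2)%np.pi-np.pi/2
    print('t',round(s['clock'],3),'pos',s['position'].round(4),'toolx',R[:,0].round(3),'toolz',zz.round(3),'w',round(s['width'],4),'F',s['contact_force'].round(1),'q6',s['qpos'][5].round(3))
    print('shift mm',d.round(1),'turn',round(a,4))
    return R,s
E
python3 - <<'E'
from h import *
plan([.490,-.298,.18],-.145)
E
```

```text
t 0.7 pos [ 0.1654 -0.5507  0.2313] toolx [-0. -0. -1.] toolz [ 0.288 -0.958  0.   ] w 0.0852 F [ 0.1 -0.1  0.7] q6 -0.121
shift mm [  51.3  383.6 -148.7] turn -1.134
```

Request:
move_arm([
  [[6,48,-18],-0.12,85],
  [[12,96,-37],-0.24,85],
  [[18,134,-52],-0.36,85],
  [[24,172,-67],-0.48,85],
  [[30,211,-82],-0.6,85],
  [[36,249,-97],-0.72,85],
  [[40,287,-112],-0.84,85],
  [[45,326,-127],-0.96,85],
], force=60)

```text
clock: 1.37
position: [0.4271, -0.3457, 0.1886]
ee_rot: [0.699, 0.11, 0.698, -0.11]
contact_force: [1.1, -1.3, 0.8]
width: 0.0851
```

```bash
python3 - <<'E'
from h import *
plan([.490,-.298,.15],-.145)
E
```

```text
t 1.367 pos [ 0.4271 -0.3457  0.1886] toolx [ 0.    -0.001 -1.   ] toolz [ 0.951 -0.308  0.   ] w 0.0851 F [ 1.1 -1.3  0.8] q6 -0.494
shift mm [38.6 64.8 45.1] turn -0.1682
```

Request:
move_arm([
  [[15,26,18],-0.09,85],
  [[30,52,36],-0.168,85],
  [[38.5,65,45],-0.168,85],
  [[38.5,65,45],-0.168,85],
  [[38.5,65,45],-0.168,85],
])

```text
clock: 1.78
position: [0.4901, -0.2971, 0.1495]
ee_rot: [0.705, 0.05, 0.706, -0.051]
contact_force: [-1.2, -0.4, 0.1]
width: 0.085
```

```bash
python3 - <<'E'
from h import *
plan([.490,-.298,.063],-.145)
cal=viewer.get_calibration('wrist');im=viewer.get_image('wrist')
big=overlay(im,cal,UPPER,[.490,-.298,-.145],.05)
save('w1.png',cv2.resize(big,(800,600)))
E
```

```text
t 1.783 pos [ 0.4901 -0.2971  0.1495] toolx [-0.001 -0.    -1.   ] toolz [ 0.99  -0.143 -0.001] w 0.085 F [-1.2 -0.4  0.1] q6 -0.522
shift mm [86.5 -0.9  0.1] turn 0.0018
```

View pics/w1.png

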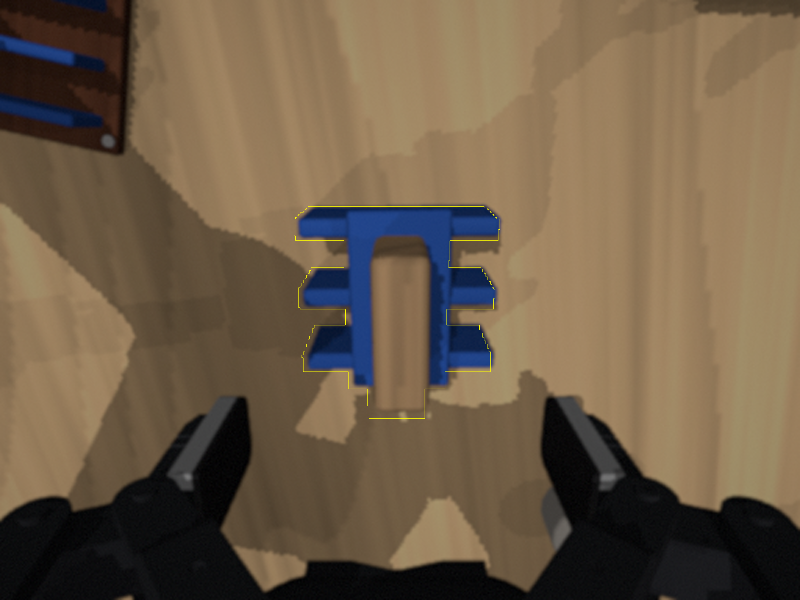

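The wrist view shows the pale grip at (400,320), centred between the open fingers. The outline agrees to about 2–3 mm, so I'm descending.

Request:
move_arm([
  [[30,-1,0],0,85],
  [[60,-1,0],0,85],
  [[80,-1,0],0,85],
  [[86,-1,0],0,85],
  [[86,-1,0],0,85],
  [[86,-1,0],0,0],
  [[86,-1,0],0,0],
  [[86,-1,0],0,0],
], force=60)

```text
clock: 2.5
position: [0.4905, -0.3002, 0.066]
ee_rot: [0.706, 0.05, 0.704, -0.052]
contact_force: [0.5, 0.8, 1.0]
width: 0.0513
```

Request:
move_arm([
  [[0,0,0],0,0],
  [[0,0,0],0,0],
  [[0,0,0],0,0],
  [[0,0,0],0,0],
  [[0,0,0],0,0],
  [[0,0,0],0,0],
])

```text
clock: 3.0
position: [0.4913, -0.3009, 0.0674]
ee_rot: [0.707, 0.049, 0.704, -0.053]
contact_force: [-0.4, 0.4, 6.7]
width: 0.0233
```

Request:
move_arm([
  [[-20,0,0],0,0],
  [[-50,0,0],0,0],
  [[-80,0,0],0,0],
  [[-100,0,0],0,0],
  [[-100,0,0],0,0],
  [[-100,0,0],0,0],
])

```text
clock: 3.5
position: [0.491, -0.3003, 0.1676]
ee_rot: [0.707, 0.049, 0.703, -0.053]
contact_force: [-0.5, 0.1, -3.3]
width: 0.0234
```

```bash
python3 - <<'E'
from h import *
plan([.5246,-.0175,.167],-.258)
tl=[]
for c in('top','scene'):
    im=viewer.get_image(c); tl.append(im)
save('lift.png',cv2.resize(np.hstack(tl),(800,300)))
E
```

```text
t 3.5 pos [ 0.491  -0.3003  0.1676] toolx [ 0.005 -0.006 -1.   ] toolz [ 0.99  -0.144  0.006] w 0.0234 F [-0.5  0.1 -3.3] q6 -0.524
shift mm [ -1.  284.7  -7.5] turn 0.1135
```

View pics/lift.png

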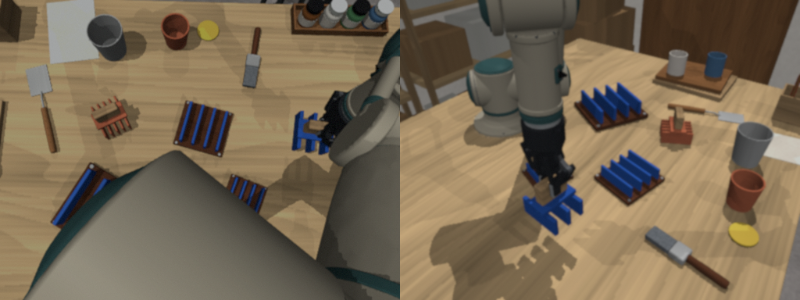

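The upper half is lifted, with a force change of about 3.4 N, matching 0.35 kg. Now over to the middle lower half, between (600,180) and (660,200) in the scene panel.

Request:
move_arm([
  [[-1,25,0],0.02,0],
  [[-1,60,-1],0.04,0],
  [[-1,100,-2],0.06,0],
  [[-1,140,-4],0.08,0],
  [[-1,180,-5],0.1,0],
  [[-1,220,-6],0.11,0],
  [[-1,255,-7],0.114,0],
  [[-1,283,-7],0.114,0],
])

```text
clock: 4.27
position: [0.5215, -0.0151, 0.1631]
ee_rot: [0.7, 0.09, 0.703, -0.091]
contact_force: [-0.1, 0.0, -2.5]
width: 0.0231
```

Request:
move_arm([
  [[0,0,0],0,0],
  [[0,0,0],0,0],
])

```text
clock: 4.43
position: [0.5196, -0.0132, 0.1606]
ee_rot: [0.698, 0.089, 0.705, -0.09]
contact_force: [-0.1, -0.2, -3.8]
width: 0.0232
```

```bash
python3 - <<'E'
from h import *
R,s=plan([.524,-.0195,.167],-.258)
# upper z if grip offset .017 (tcp z at grasp ~.0665 vs centre .05)
cal=viewer.get_calibration('scene');im=viewer.get_image('scene')
p=s['position'];z0=p[2]-.0172
V=[near('upper_center','scene',p[:2])]
best=None
for z in np.arange(z0-.008,z0+.009,.004):
    r=fit(V,UPPER,z,[p[0],p[1],-.258]);print(z.round(4),r.x.round(4),round(r.fun,3))
    if best is None or r.fun<best[0]:best=(r.fun,r.x,z)
big=overlay(im,cal,UPPER,best[1],best[2])
u,v=(proj(cal,[*best[1][:2],best[2]-.05])[0]*4).astype(int)
save('sc2.png',big[max(v-400,0):v+200,max(u-400,0):u+400])
cal=viewer.get_calibration('wrist');im=viewer.get_image('wrist')
save('w2.png',cv2.resize(overlay(im,cal,LOWER,[.5246,-.0175,-.258],0),(800,600)))
E
```

```text
t 4.433 pos [ 0.5196 -0.0132  0.1606] toolx [-0.01  0.   -1.  ] toolz [ 0.968 -0.251 -0.009] w 0.0232 F [-0.1 -0.2 -3.8] q6 0.096
shift mm [-6.4 -5.   5.8] turn 0.0039Traceback (most recent call last):
  File "<stdin>", line 6, in <module>
  File "h.py", line 35, in near
    return cal,min(L,key=lambda r:np.linalg.norm(ray(cal,r['centre'],.04)[:2]-xy))['mask'].astype(float)
               ~~~^^^^^^^^^^^^^^^^^^^^^^^^^^^^^^^^^^^^^^^^^^^^^^^^^^^^^^^^^^^^^^^^
ValueError: min() iterable argument is empty
```

```bash
cat > look.py <<'E'
from h import *
import sys
n=sys.argv[1]
R,s=plan([.524,-.0195,float(sys.argv[2])],-.258)
p=s['position'];yaw=np.arctan2(R[1,2],R[0,2])
off=.002
xy=[p[0]-off*np.sin(yaw),p[1]+off*np.cos(yaw)]
c='scene';cal=viewer.get_calibration(c);im=viewer.get_image(c)
big=overlay(im,cal,UPPER,[*xy,yaw],p[2]-.0172)
m=(sil(cal,LOWER,[.5246,-.0175,-.258],0)>.5).astype(np.uint8)
cs,_=cv2.findContours(cv2.resize(m,None,fx=4,fy=4,interpolation=0),0,1);cv2.drawContours(big,cs,-1,(0,255,0),1)
u,v=(proj(cal,[.5246,-.0175,.06])[0]*4).astype(int)
save('sc%s.png'%n,big[max(v-350,0):v+250,u-400:u+400])
cal=viewer.get_calibration('wrist');im=viewer.get_image('wrist')
save('w%s.png'%n,cv2.resize(overlay(im,cal,LOWER,[.5246,-.0175,-.258],0),(800,600)))
E
python3 look.py 2 .167
```

```text
t 4.533 pos [ 0.5205 -0.0155  0.1615] toolx [-0.007 -0.001 -1.   ] toolz [ 0.967 -0.254 -0.007] w 0.0231 F [ 0.1 -0.  -2. ] q6 0.096
shift mm [-5.5 -3.   4.4] turn 0.0009
```

View pics/sc2.png

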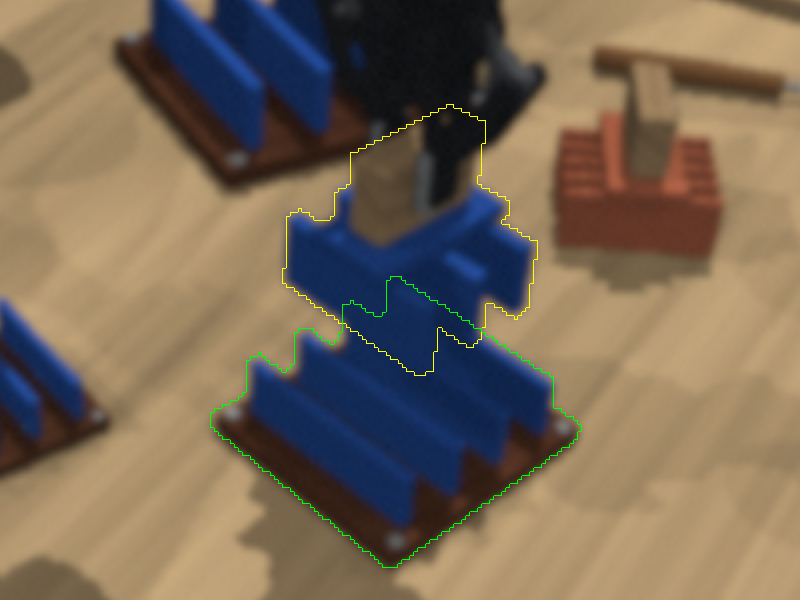

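View pics/w2.png

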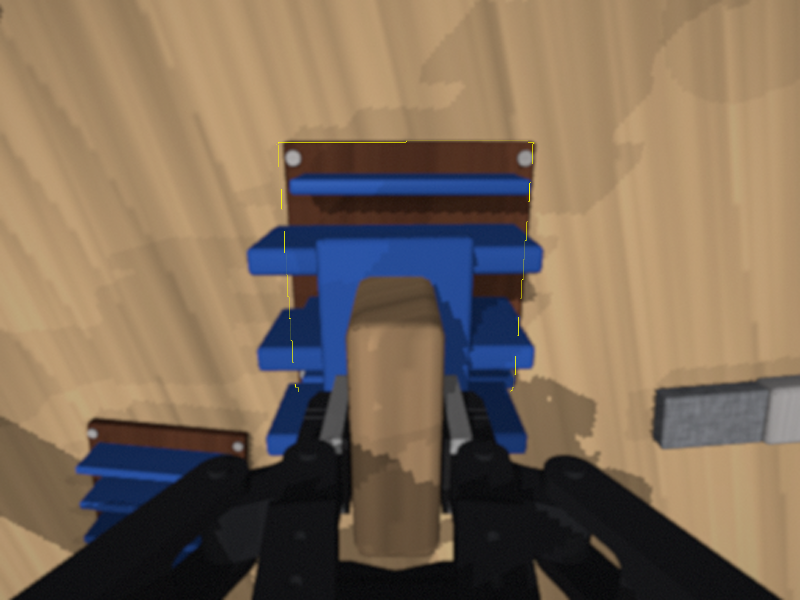

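The held half hangs upright and parallel to the fins at (400,300). The remaining offset is a few mm, so I'm correcting it while descending to just above the fin tops.

Request:
move_arm([
  [[6,-2,3],0,0],
  [[16,-3,4.5],0,0],
  [[26,-3,4.5],0,0],
  [[30,-3,4.5],0,0],
  [[30,-3,4.5],0,0],
  [[30,-3,4.5],0,0],
])

```text
clock: 5.13
position: [0.5241, -0.0205, 0.1316]
ee_rot: [0.699, 0.091, 0.704, -0.092]
contact_force: [0.2, -0.0, -3.4]
width: 0.0232
```

```bash
python3 look.py 3 .079
```

```text
t 5.133 pos [ 0.5241 -0.0205  0.1316] toolx [-0.007 -0.001 -1.   ] toolz [ 0.967 -0.256 -0.007] w 0.0232 F [ 0.2 -0.  -3.4] q6 0.09
shift mm [52.6  1.1 -0.1] turn -0.0013
```

View pics/sc3.png

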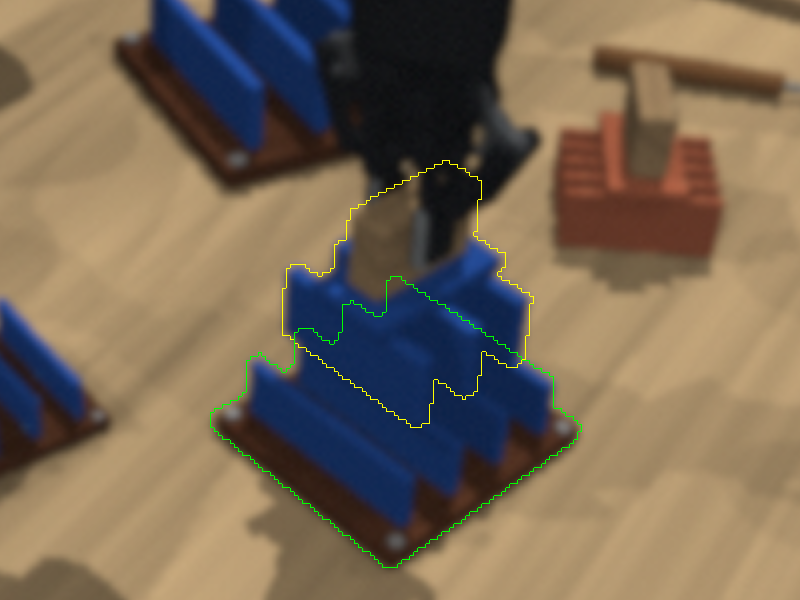

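View pics/w3.png

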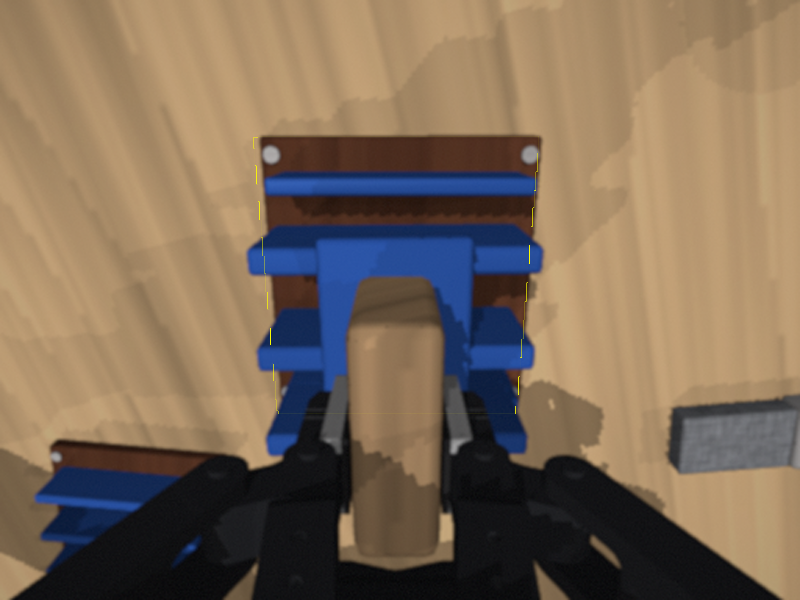

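Aligned. Lowering into the gaps, slowly near the floor.

Request:
move_arm([
  [[8,1,0],0,0],
  [[18,1,0.5],0,0],
  [[28,1,1],0,0],
  [[38,1,1],0,0],
  [[44,1,1],0,0],
  [[44,1,1],0,0],
])

```text
clock: 5.73
position: [0.5242, -0.0195, 0.0863]
ee_rot: [0.698, 0.091, 0.704, -0.092]
contact_force: [-1.3, -0.1, -3.1]
width: 0.0233
```

```bash
python3 look.py 4 .079
```

```text
t 5.733 pos [ 0.5242 -0.0195  0.0863] toolx [-0.009 -0.001 -1.   ] toolz [ 0.967 -0.256 -0.009] w 0.0233 F [-1.3 -0.1 -3.1] q6 0.092
shift mm [ 7.3 -0.  -0.2] turn -0.0009
```

View pics/sc4.png

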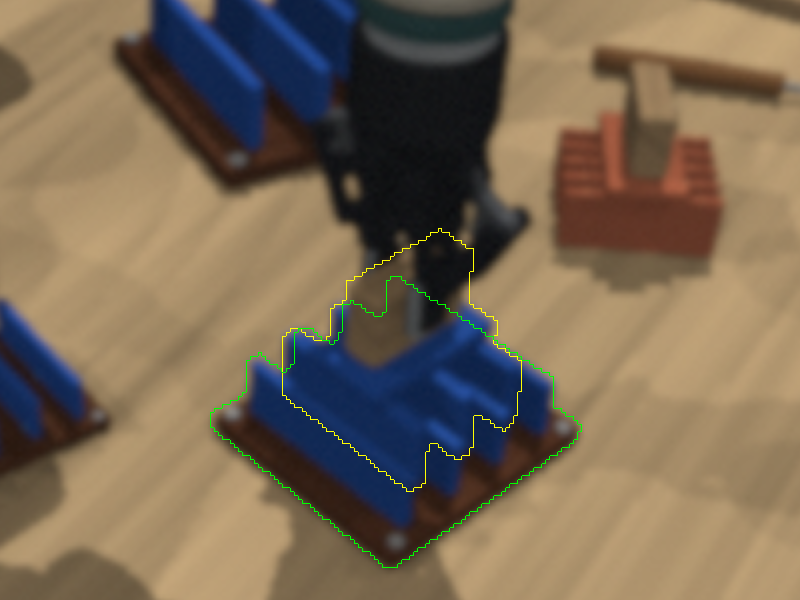

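The fins are between the lower fins with no contact force, and about 7 mm is left.

Request:
move_arm([
  [[3,0,0],0,0],
  [[5,0,0],0,0],
  [[7,0,0],0,0],
  [[8,0,0],0,0],
  [[8,0,0],0,0],
  [[8,0,0],0,0],
])

```text
clock: 6.33
position: [0.5257, -0.0198, 0.08]
ee_rot: [0.699, 0.091, 0.703, -0.092]
contact_force: [0.2, -0.5, -3.1]
width: 0.0234
```

Request:
move_arm([
  [[1,0,0],0,0],
  [[2,0,0],0,0],
  [[3,0,0],0,0],
  [[3,0,0],0,0],
])

```text
clock: 6.67
position: [0.5257, -0.0196, 0.0794]
ee_rot: [0.7, 0.091, 0.703, -0.092]
contact_force: [-5.0, 1.5, 13.3]
width: 0.0233
```

Contact is 13 N at TCP z 0.079, the expected closed height. Now releasing.

Request:
move_arm([
  [[-0.5,0,0],0,0],
  [[-0.5,0,0],0,0],
  [[-0.5,0,0],0,0],
  [[-0.5,0,0],0,60],
  [[-0.5,0,0],0,60],
  [[-0.5,0,0],0,60],
  [[-0.5,0,0],0,60],
  [[-0.5,0,0],0,60],
])

```text
clock: 7.33
position: [0.5258, -0.0197, 0.0799]
ee_rot: [0.7, 0.091, 0.703, -0.092]
contact_force: [-0.6, 0.3, -0.6]
width: 0.0601
```

```bash
python3 look.py 5 .079
```

```text
t 7.333 pos [ 0.5258 -0.0197  0.0799] toolx [-0.005 -0.001 -1.   ] toolz [ 0.967 -0.256 -0.004] w 0.0601 F [-0.6  0.3 -0.6] q6 0.092
shift mm [ 0.9 -0.3 -1.8] turn -0.0008
```

View pics/sc5.png

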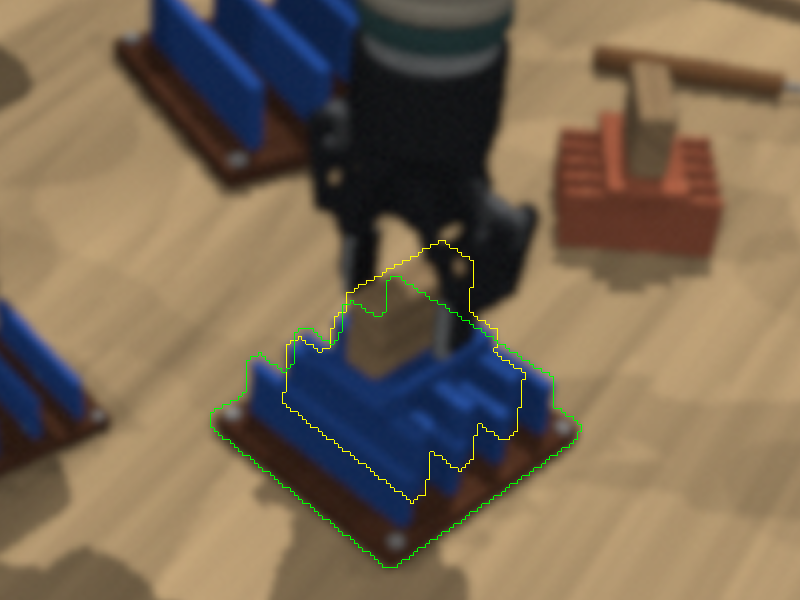

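View pics/w5.png

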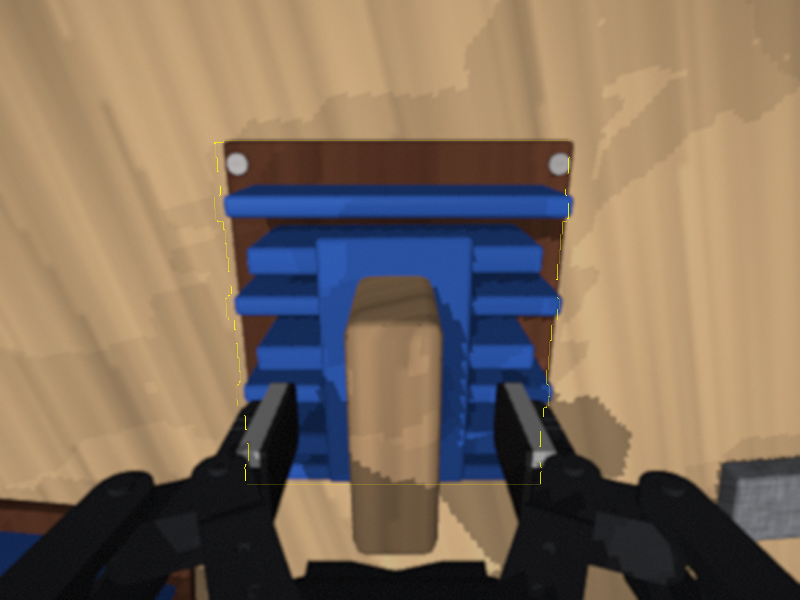

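It is seated: the upper fins interleave with the lower ones, and the grip stands free between the open fingers. Retreating straight up.

Request:
move_arm([
  [[-15,0,0],0,60],
  [[-45,0,0],0,60],
  [[-80,0,0],0,60],
  [[-115,0,0],0,60],
  [[-140,0,0],0,60],
  [[-140,0,0],0,60],
  [[-140,0,0],0,60],
])

```text
clock: 8.02
position: [0.5273, -0.0196, 0.2216]
ee_rot: [0.701, 0.09, 0.701, -0.092]
contact_force: [-0.3, 0.4, 0.0]
width: 0.0602
```

```bash
python3 - <<'E'
from h import *
plan([.524,-.0195,.2],-.258)
c='scene';im=viewer.get_image(c);cal=viewer.get_calibration(c)
tot=LOWER+[b+[0,0,.062] for b in UPPER]
big=overlay(im,cal,tot,[.5246,-.0175,-.258],0)
u,v=(proj(cal,[.5246,-.0175,.06])[0]*4).astype(int)
save('end.png',big[max(v-300,0):v+300,u-400:u+400])
for t in('upper_center','lower','fine_center'):
    print(t,[(r['score'],np.round(r['centre'])) for r in finder.look_for(t,c)])
L=finder.trace('upper_center',c)
cal=viewer.get_calibration('wrist');im=viewer.get_image('wrist')
save('endw.png',cv2.resize(overlay(im,cal,tot,[.5246,-.0175,-.258],0),(800,600)))
E
```

```text
t 8.017 pos [ 0.5273 -0.0196  0.2216] toolx [-0.001 -0.002 -1.   ] toolz [ 0.967 -0.256 -0.   ] w 0.0602 F [-0.3  0.4  0. ] q6 0.092
shift mm [21.6 -0.7 -3.2] turn -0.0007
upper_center [(0.86, array([300., 214.]))]
lower [(0.96, array([265., 137.])), (0.94, array([189., 224.])), (0.69, array([292., 233.]))]
fine_center [(0.88, array([358., 168.]))]
```

View pics/end.png

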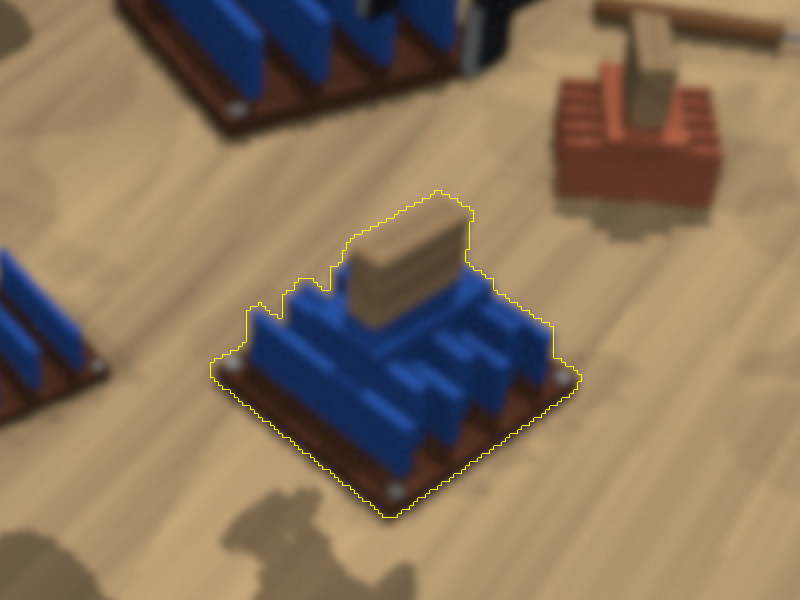

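View pics/endw.png

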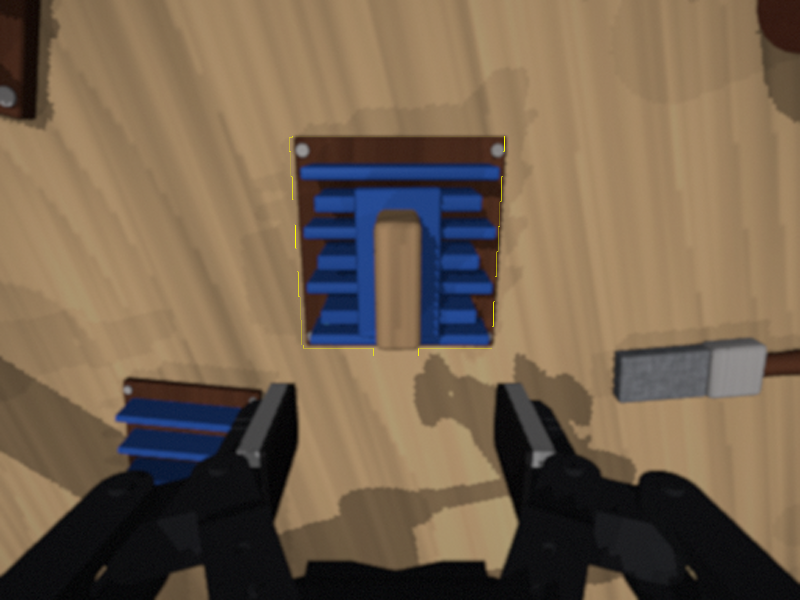

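The silhouette of the fully closed model matches the scene view: the assembly is centred at (390,350), fully down and upright. The terracotta half has not moved.

```bash
python3 -c "
from rig import manip
print(manip.sign_off())"
```

```text
the job is handed in; nothing more can be done
None
```

The mould is closed and I've handed the job in; the sign-off reports no verdict. I gripped the blue three-fin half by its wooden grip, lowered it into the middle-sized lower half until it touched the floor, then let go and moved the arm clear. It took about 8 s of the 48 s allowed.

**Seating:** while still held, it touched down at about 13 N with the TCP at z 0.079 m, the height expected for a closed mould. After release, the outline of the fully closed model matched the scene camera view: centred, parallel and upright.

**Arm and terracotta half:** the arm was clear at z 0.22 m with about 0 N on the tool. The terracotta half was found at the same pixel as at the start, to within 1 px.

**Disagreements:**
- The wrist camera outline was 1–3 mm off, about the stated calibration error and well inside the tolerances.
- The network missed the held half in one picture during the carry, so I checked that pose from the robot's own readings overlaid on the picture.

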